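Nest the drained clay covers

TASK

Put the three washed clay covers away as one nest, built where the largest lies upside down: take the middle-sized cover out of its draining stand, turn it upside down (opening straight up) and set it gently, well centred and flat, on the bottom inside the largest, then let go and do the same with the smallest inside the middle-sized one. Lower the covers in rather than dropping them, keep the largest where it is to within a few centimetres, and do not shift or knock over anything else on the table.

Things in the scene. Friction and masses are not known exactly. Their poses are not given: they have to be found in the camera images.
- cover_large: Largest of three yellow plastic domed covers: rim 190 mm across, 40 mm deep, wall 4 mm, crown (the middle of the dome) 5 mm thick and flat outside over 96 mm and inside over about 88 mm. It already lies upside down on the table, opening up, and stays there. Origin: centre of the outside of the flat crown; +z points out of the opening; +x points to its ear, like those of the other covers.
- cover_medium: Middle cover: rim 140 mm across, 60 mm deep, flat crown 72 mm across outside and about 66 mm inside, wall 4 mm, crown 5 mm thick, mass about 0.14 kg. It starts leaning in stand_medium with its rim plane at 45 degrees and its ear at the top. Origin: centre of the outside of the flat crown; +z points out of the opening.
- cover_small: Smallest and steepest cover: rim 94 mm across, 78 mm deep, flat crown 50 mm across outside, wall 4 mm, crown 5 mm thick, mass about 0.09 kg. It starts leaning in stand_small with its rim plane at 45 degrees and its ear at the top. Origin: centre of the outside of the flat crown; +z points out of the opening.
- medium_ear (a point): The cover's stiff ear, its handle, 22 mm wide (along body y) and 10 mm thick, leaves the rim at body +x and slopes 30 degrees towards the opening side, about 33 mm beyond the rim. This point is its middle: 83 mm from the cover's axis along body +x, 63.5 mm along body +z. Same axes as the cover.
- small_ear (a point): The cover's stiff ear, its handle, 22 mm wide (along body y) and 10 mm thick, leaves the rim at body +x and slopes 30 degrees towards the opening side, about 33 mm beyond the rim. This point is its middle: 60 mm from the cover's axis along body +x, 81.5 mm along body +z. Same axes as the cover.
- stand_medium: Fixed plywood stand of the medium cover: a 120 mm wide board sloping 45 degrees that faces the stand's -x and up, on a 130 x 120 mm foot, with two 38 mm pegs square to the board near its lower edge. The cover's flat crown lies on the board and its lower wall on the pegs; straight up is free. Highest part 98 mm above the table. Origin: on the table below the crown's centre, which rests 66 mm up.
- stand_small: Fixed stand of the small cover, same kind, 100 mm wide, pegs 48 mm, crown's centre 52 mm up, highest part 75 mm above the table. Origin: on the table below the crown's centre.
- glue: Loose glue bottle, 52 mm across, 150 mm tall, upright. Bystander. Origin: centre of its underside.
- tool_cup: Loose grey cup of modelling tools, 66 mm across, 157 mm tall with the tools. Bystander. Origin: centre of its underside.
- clay_pot: Loose grey clay pot, 68 mm across, 72 mm tall. Bystander. Origin: centre of its underside.
- clay_figure: Loose grey clay seal, about 125 mm long (along x), 70 mm wide, 74 mm tall. Bystander. Origin: centre of its underside.
- sanding_block: Loose cork sanding block, 75 x 45 x 28 mm. Bystander. Origin: centre of its underside.
- modelling_knife: Loose modelling knife lying along its x, 173 mm long, 12 mm tall. Bystander. Origin: on its underside, about 14 mm behind the middle of its length, towards the handle.
Not all that is in view belongs to the job. What is shaped like the cover_large but blue is not meant.

How it is judged:
By the outcome, as a careful person would: the job done as asked, in the order asked, and still so for the second after the job is handed in, with the robot touching nothing.
It also fails if it takes over 59 s, if anything falls off the work surface, if the arm or the gripper's body presses on something with over 40 N, if the wrist force passes 120 N, or if a joint passes its speed limit or range.

ROBOT

A 7-joint arm with a two-finger parallel gripper is mounted at the origin on the work surface. World frame = base frame: x ahead of the robot, y to its left, z up, the work surface at z = 0. Lengths are in m, angles in rad, forces in N, time in s.
With the tool pointing down it reaches from about 0.425 to 0.925 m from the base axis. Payload 6.8 kg.
Tool frame: the origin (TCP) lies on the front face of the gripper's body, between the roots of the fingers; the fingertips stand 73 mm ahead of it and the grasp point (between the pads) lies 54 mm ahead of it (env.nose_length is the distance from the TCP to the fingertips, in m); z points along the fingers, y is the line along which they close (so a half turn about z gives the same grasp; the last joint's range is limited). The gripper opens to 85 mm and grips with 20 to 120 N. Pads are 22 mm wide; open, the fingers measure 114 mm over their backs; the gripper's body (76 mm by 85 mm) begins 54 mm behind the grasp point. The pads swing forward as they close: fully open they stand 13 mm farther back than shut.
Start: joints at [1.196, 0.477, 0.022, 1.555, -0.011, 1.109, -0.083], TCP at [0.178, -0.651, 0.304] pointing down, gripper open.
Joint ranges: [-2.96, 2.96], [-0.34, 2.1], [-1.41, 1.46], [0.24, 2.44], [-1.37, 4.51], [0.17, 1.92], [-2.96, 2.96]. Speed limits (rad/s): [2.39, 2.39, 3.14, 3.14, 3.14, 3.14, 3.14].

INTERFACE

Orientations are given as a unit quaternion [w, x, y, z].
In Python, from cell import env, kin, camera, calibration, job gives the robot as it stands. The module is installed in compiled form; this text tells all that it offers. Calls block until the motion is done:
- env.reach(position, orientation): joint-space move of the TCP to a pose.
- env.movel(position, velocity=0.15, rot=None, stop_force=None): straight line of the TCP; rot=None keeps the orientation; velocity is the mean speed in m/s. With stop_force (N) it stops when the force on the tool has changed by that much, and returns True; else False.
- env.goto_joints(angles): joint-space move.
- env.grip(opening, f_grip=None): finger opening in m; f_grip is the grip in N (None keeps the last); returns when the fingers have stopped.
- env.dwell(seconds).
- kin.inverse_kinematics(position, orientation): joint angles nearest the present ones, or None.
- env.get_state(): the state.
- camera(name): name is "scene" or "top"; returns (picture, depth): 480x640x3 uint8, blue, green, red; 480x640 float32, m along the optical axis (not along the pixel's ray), 0 where there is no reading.
- calibration(name): a dict with "fx", "fy", "cx", "cy" (pixels), "rvec" (rotation vector, rad) and "tvec" (3), from world to camera coordinates, as OpenCV has them. Camera axes: x right, y down, z forward; pixel columns grow to the right and rows downward; lengths in m; the calibration is good to about 2 mm. A picture is of the moment at which its call begins. calibration takes no time and is no camera call.
A pose or a line that the arm cannot do raises env.PlanningError and nothing moves.
- job.job_done(): hands the job in; it is judged then, once.
The state is a dict: "time": time; "qpos": joint angles; "joint_velocities": joint speeds; "joint_torque": joint torques, N m; "tcp_pos": TCP position; "orientation": TCP orientation; "force": force on the tool from outside, world axes, zero at the start; "torque": the same for the moment, N m; "opening": finger opening in m; "gripper_force": force on a finger pad.
Only numpy, scipy, OpenCV 4.12 (cv2) and the standard library are available. Lean on these libraries where they do the work, as an engineer would, in place of code of your own. Each camera call takes 0.05 s, during which the arm holds its last target. There are 200 camera calls.

## Working session

There is one attempt and no reset: what is moved stays moved. The work goes in short steps, each a Python script; the robot and the scene stay as the last script left them, time stands still between calls to the robot, and variables do not carry over. Pictures are saved under pics/ and viewed, at most 10 in all, crops included, and the job is handed in when it is done.

```bash
ls; mkdir -p pics; python3 - <<'E'
from cell import env,kin,camera,calibration,job
import cv2,numpy as np
for n in("scene","top"):
    p,d=camera(n); cv2.imwrite(f"pics/{n}0.png",p); np.save(f"{n}0.npy",d); np.save(f"{n}0i.npy",p)
    c=calibration(n); print(n,c); R=cv2.Rodrigues(np.array(c["rvec"],float))[0]; print(-R.T@np.array(c["tvec"]).ravel())
print(env.get_state())
E
```

```text
pics
scene {'fx': 495.6390521576898, 'fy': 495.6390521576898, 'cx': 322.0267871162551, 'cy': 235.0879133900377, 'rvec': array([ 2.09132365,  1.00710803, -0.47666835]), 'tvec': array([-0.32720204, -0.13830957,  1.62890185])}
[ 1.25197175 -0.56338054  0.94587581]
top {'fx': 537.1590308180954, 'fy': 537.1590308180954, 'cx': 316.26395992079756, 'cy': 235.7413134338367, 'rvec': array([ 2.08713823, -2.12763336,  0.23736241]), 'tvec': array([0.00733717, 0.51612434, 1.26667951])}
[0.22795289 0.00646032 1.34867005]
{'time': 0.1, 'qpos': array([ 1.1958891 ,  0.47772183,  0.02236602,  1.5563204 , -0.01148968,
        1.10928756, -0.0831006 ]), 'joint_velocities': array([ 0.00035759, -0.00029756,  0.0013555 , -0.00232518,  0.0003017 ,
       -0.00022862, -0.00144117]), 'joint_torque': array([ 5.11355727e-03, -5.97756600e+01,  1.61387008e+00, -2.81957030e+01,
        1.28680863e-02,  4.95324988e-03, -5.20682829e-05]), 'tcp_pos': array([ 0.17784485, -0.65073849,  0.30303394]), 'orientation': array([-7.85217676e-04,  9.91114367e-01,  1.33010018e-01, -1.74196842e-04]), 'force': array([ 0.53012309,  0.72447114, -0.43226558]), 'torque': array([-0.02223216, -0.03101789,  0.07169858]), 'gripper_force': 0.0, 'opening': 0.08571632803193738}
```

View pics/scene0.png

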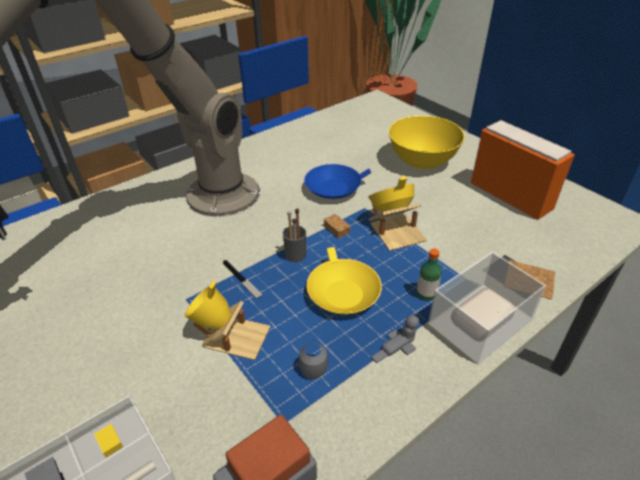

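View pics/top0.png

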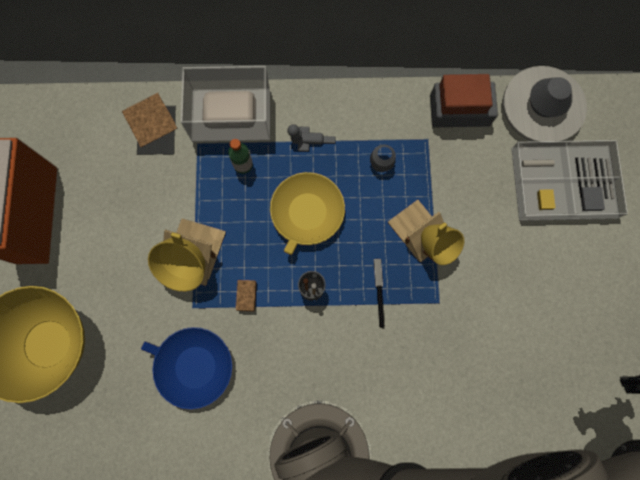

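Top view: the mat holds the cover_large candidate at (307,212), with its ear at (291,246). The medium cover is at (180,263) in its stand and the small one at (442,243).

Other things that could be taken for cover_large are the blue bowl at (192,368) and the large earless yellow bowl at (35,345), with a yellow block at (547,199). By the description I choose the eared yellow one at (307,212).

```bash
cat > h.py <<'E'
import numpy as np,cv2
from scipy.spatial.transform import Rotation as Ro
from scipy.optimize import least_squares
from cell import env,kin,camera,calibration,job
def cloud(n,p,d):
    c=calibration(n); R=cv2.Rodrigues(np.array(c["rvec"],float))[0]; t=np.array(c["tvec"],float).ravel()
    v,u=np.mgrid[:480,:640]; P=np.stack([(u-c["cx"])*d/c["fx"],(v-c["cy"])*d/c["fy"],d],-1)
    return (P-t)@R
def yellow(p):
    h=cv2.cvtColor(p,cv2.COLOR_BGR2HSV); return cv2.inRange(h,(20,150,60),(33,255,255))>0
def blobs(p,W,d):
    n,l,s,c=cv2.connectedComponentsWithStats(yellow(p).astype(np.uint8))
    return [(s[i],c[i],l==i,np.median(W[(l==i)&(d>0)],0)) for i in range(1,n) if s[i,4]>80]
E
python3 - <<'E'
from h import *
ims=[]
for n in("scene","top"):
    p,d=np.load(f"{n}0i.npy"),np.load(f"{n}0.npy"); W=cloud(n,p,d)
    for s,c,m,med in blobs(p,W,d):
        P=W[m&(d>0)]; print(n,s,c.round(),med.round(3),"z",np.percentile(P[:,2],[1,50,99]).round(3))
        k=P[P[:,2]>np.percentile(P[:,2],99.5)-.012]; print("   topmost",k.mean(0).round(4),len(k))
    m=W[(d>0)&(abs(W[...,2])<.02)]; print(n,"table z",np.median(m[:,2]),m[:,2].std())
p=np.load("top0i.npy"); q=np.load("scene0i.npy")
a=cv2.resize(p[170:300,140:350],(800,495))[:, :]; 
tiles=[p[215:305,135:235],p[165:260,260:360],p[205:275,380:480],q[170:250,360:440],q[240:320,295:390],q[275:365,180:280]]
o=np.vstack([np.hstack([cv2.resize(t,(265,265),interpolation=cv2.INTER_CUBIC) for t in tiles[i:i+3]]) for i in(0,3)])
cv2.imwrite("pics/crop1.png",o)
E
```

```text
scene [ 389  116   75   53 2981] [425. 140.] [0.246 0.705 0.068] z [0.006 0.068 0.109]
   topmost [0.2683 0.6627 0.1037] 449
scene [370 177  44  34 845] [393. 196.] [0.489 0.29  0.122] z [0.075 0.122 0.188]
   topmost [0.498  0.3051 0.1854] 26
scene [ 307  248   74   66 3234] [343. 285.] [0.577 0.033 0.014] z [-0.001  0.014  0.049]
   topmost [0.5081 0.0486 0.0476] 89
scene [ 186  281   45   49 1302] [209. 309.] [ 0.516 -0.305  0.097] z [0.057 0.097 0.17 ]
   topmost [ 0.5129 -0.2918  0.168 ] 44
scene [ 95 425  27  31 492] [108. 440.] [ 0.616 -0.6    0.023] z [0.01  0.023 0.027]
   topmost [ 0.6139 -0.6     0.0232] 457
scene table z -0.0014652971030769282 0.004431815380329118
top [ 271  174   73   80 4146] [307. 209.] [0.597 0.022 0.015] z [-0.001  0.015  0.052]
   topmost [0.4986 0.0519 0.0501] 103
top [538 190  16  19 269] [546. 199.] [ 0.609 -0.594  0.023] z [0.012 0.023 0.03 ]
   topmost [ 0.6094 -0.5957  0.024 ] 233
top [ 422  223   41   42 1250] [442. 243.] [ 0.489 -0.306  0.078] z [0.04  0.078 0.172]
   topmost [ 0.5063 -0.2857  0.1695] 43
top [ 149  233   56   58 2317] [177. 264.] [0.452 0.334 0.064] z [0.04  0.064 0.188]
   topmost [0.4922 0.3093 0.1865] 51
top [   0  286   84  117 7998] [ 37. 343.] [0.272 0.677 0.027] z [-0.     0.027  0.111]
   topmost [0.263  0.6233 0.1071] 491
top table z -0.00022417694517677062 0.004261903249976374
```

View pics/crop1.png

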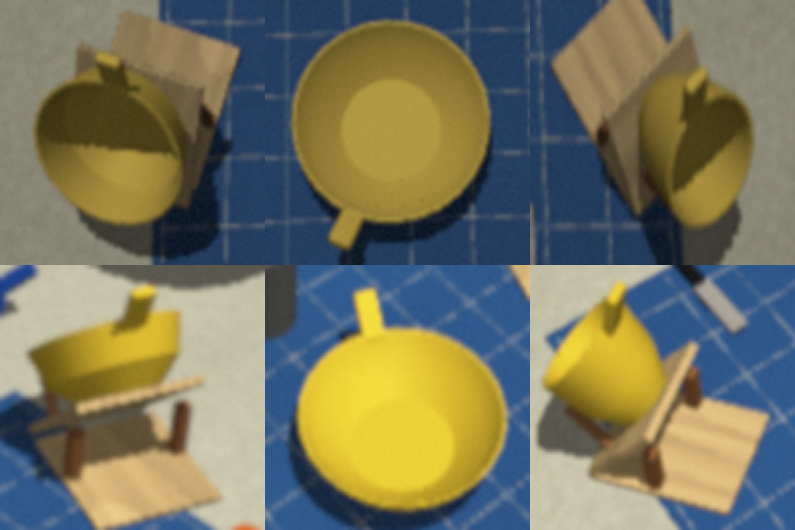

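The crops confirm the choice: an eared yellow bowl, opening up, on the mat. The two leaning covers each have their ear at the top. Next I fit the rim circles and stand yaws.

```bash
cat >> h.py <<'E'
def rays(n,uv):
    c=calibration(n); R=cv2.Rodrigues(np.array(c["rvec"],float))[0]; t=np.array(c["tvec"],float).ravel()
    r=np.c_[(uv[:,0]-c["cx"])/c["fx"],(uv[:,1]-c["cy"])/c["fy"],np.ones(len(uv))]@R
    return -R.T@t,r
def contour(m): 
    m=cv2.morphologyEx(m.astype(np.uint8),cv2.MORPH_CLOSE,np.ones((5,5)))
    return max(cv2.findContours(m,cv2.RETR_EXTERNAL,cv2.CHAIN_APPROX_NONE)[0],key=len)[:,0].astype(float)
def onplane(o,r,p0,nv): return o+r*(((p0-o)@nv)/(r@nv))[:,None]
def leanframe(yaw):  # stand x at yaw; body x,y,z columns while leaning
    s=np.array([np.cos(yaw),np.sin(yaw),0]);u=np.array([0,0,1.])
    x=(s+u)/2**.5;z=(u-s)/2**.5
    return np.c_[x,np.cross(z,x),z]
E
python3 - <<'E'
from h import *
D={}
for n in("scene","top"):
    p,d=np.load(f"{n}0i.npy"),np.load(f"{n}0.npy"); W=cloud(n,p,d); D[n]=blobs(p,W,d)
def pick(n,xy): return min(D[n],key=lambda b:np.hypot(*(b[3][:2]-xy)))
# large: rim circle
for n in D:
    o,r=rays(n,contour(pick(n,(.59,.025))[2])); P=onplane(o,r,np.array([0,0,.04]),np.array([0,0,1.]))
    f=least_squares(lambda a:np.hypot(P[:,0]-a[0],P[:,1]-a[1])-.095,[.59,.025],loss="cauchy",f_scale=.002)
    e=np.hypot(P[:,0]-f.x[0],P[:,1]-f.x[1])-.095; print("large",n,f.x.round(4),(abs(e)<.003).mean())
    q=P[e>.015]; print(" ear dir",np.degrees(np.arctan2(*(q.mean(0)-[*f.x,0])[[1,0]])))
for nm,xy,ear,h,Rr,dep,er,ez,y0s in(("medium",(.45,.33),(.495,.3072,.186),.066,.07,.060,.083,.0635,(-.6,)),("small",(.49,-.306),(.5096,-.2888,.1685),.052,.047,.078,.060,.0815,(.8,))):
    te=np.array([er,0,ez])+.017*np.array([np.cos(np.pi/6),0,.5])
    for n in(["top"],["scene"],["top","scene"]):
      best=None
      for y0 in np.radians(range(0,360,30)):
        RC=[rays(k,contour(pick(k,xy)[2])) for k in n]
        def res(a):
            B=leanframe(a[2]);c0=np.array([a[0],a[1],h]);c=c0+B[:,2]*dep
            e=np.concatenate([np.linalg.norm(onplane(o,r,c,B[:,2])-c,axis=1)-Rr for o,r in RC])
            return np.concatenate([np.sqrt(np.log1p((e/.002)**2)),(c0+B@te-ear)[:2]/.004*3])
        f=least_squares(res,[ear[0],ear[1],y0])
        if best is None or f.cost<best.cost: best=f
      a=best.x;B=leanframe(a[2]);r_=best.fun[:-2]
      print(nm,n,a[:2].round(4),"yaw",np.degrees(a[2]).round(1)%360,"inl",(r_<1).mean().round(2),"earres",(best.fun[-2:]*.004/3).round(4),"earmid",(np.array([*a[:2],h])+B@[er,0,ez]).round(4))
E
```

```text
large scene [0.5936 0.0137] 0.525
 ear dir 153.8967455766576
large top [0.5887 0.0217] 0.44594594594594594
 ear dir 156.4848120612809
medium ['top'] [0.4798 0.3131] yaw 346.7 inl 0.53 earres [0.0024 0.0017] earmid [0.4932 0.3099 0.1696]
medium ['scene'] [0.503 0.292] yaw 118.3 inl 0.18 earres [-0.0006  0.0008] earmid [0.4965 0.3041 0.1696]
medium ['top', 'scene'] [0.4787 0.3108] yaw 335.2 inl 0.31 earres [ 0.0003 -0.0041] earmid [0.4913 0.305  0.1696]
small ['top'] [ 0.5234 -0.2835] yaw 21.9 inl 0.43 earres [0.0038 0.0013] earmid [ 0.5093 -0.2891  0.1521]
small ['scene'] [ 0.4951 -0.2739] yaw 126.3 inl 0.29 earres [-0.0081  0.0062] earmid [ 0.5041 -0.2861  0.1521]
small ['top', 'scene'] [ 0.5192 -0.2773] yaw 36.6 inl 0.31 earres [0.0009 0.005 ] earmid [ 0.507  -0.2864  0.1521]
```

```bash
python3 - <<'E'
from h import *
D={};C={}
for n in("scene","top"):
    p,d=np.load(f"{n}0i.npy"),np.load(f"{n}0.npy"); W=cloud(n,p,d); D[n]=blobs(p,W,d)
    h=cv2.cvtColor(p,cv2.COLOR_BGR2HSV); wood=(cv2.inRange(h,(8,50,70),(22,150,255))>0)&(d>0)
    C[n]=(W,wood)
    # large by rim depth pts
    b=min(D[n],key=lambda b:np.hypot(*(b[3][:2]-(.59,.025)))); m=b[2]&(d>0); P=W[m]; k=P[P[:,2]>.035]
    f=least_squares(lambda a:np.hypot(k[:,0]-a[0],k[:,1]-a[1])-.093,[.59,.02],loss="cauchy",f_scale=.003); print(n,"large rim",f.x.round(4),len(k))
    k=P[(P[:,2]<.009)]; (cx,cy),r=cv2.minEnclosingCircle(k[:,:2].astype(np.float32)); print("  crown centroid",k.mean(0).round(4),r)
for nm,c,h,dep,Rr,ear,te0,g in(("medium",(.49,.31),.066,.060,.070,(.495,.3072),(.083,.0635),-19),("small",(.52,-.28),.052,.078,.047,(.5096,-.2888),(.060,.0815),36)):
    for n in C:
        W,w=C[n]; m=w&(np.hypot(W[...,0]-c[0],W[...,1]-c[1])<.16); P=W[m]
        fo=P[(P[:,2]<.022)&(P[:,2]>.002)]; bo=P[(P[:,2]>.03)&(P[:,2]<.1)]
        print(nm,n,"foot",len(fo),cv2.minAreaRect(fo[:,:2].astype(np.float32)) if len(fo)>20 else "")
        if len(bo)>30:
            q=bo
            for _ in range(5):
                u,s,v=np.linalg.svd(q-q.mean(0),full_matrices=False); e=abs((bo-q.mean(0))@v[2]); q=bo[e<max(.004,np.percentile(e,60))]
            print("   board n",v[2].round(2),"yaw",np.degrees(np.arctan2(v[2,1],v[2,0])),len(bo),s/len(q)**.5)
    te=np.array([te0[0],0,te0[1]])+.017*np.array([np.cos(np.pi/6),0,.5])
    b=min(D["top"],key=lambda b:np.hypot(*(b[3][:2]-c))); o,r=rays("top",contour(b[2]))
    for y in(-6,0,6):
        B=leanframe(np.radians(g+y))
        def res(a):
            cc=np.array([a[0],a[1],h])+B[:,2]*dep; return np.linalg.norm(onplane(o,r,cc,B[:,2])-cc,axis=1)-Rr
        f=least_squares(res,c,loss="cauchy",f_scale=.002)
        print(nm,g+y,"rimfit",f.x.round(4),(abs(res(f.x))<.003).mean().round(2),"ear-pred",(np.array(ear)-(f.x+(B@te)[:2])).round(4))
E
```

```text
scene large rim [0.5954 0.0172] 385
  crown centroid [0.5907 0.02   0.004 ] 0.09970274567604065
top large rim [0.5917 0.0198] 485
  crown centroid [0.5959 0.0194 0.0045] 0.07913066446781158
medium scene foot 958 ((0.5045850276947021, 0.25688937306404114), (0.21675260365009308, 0.19000674784183502), 73.47721862792969)
   board n [ 0.7  -0.24 -0.67] yaw -19.295833045725434 315 [0.03734022 0.02412127 0.00218789]
medium top foot 712 ((0.49177345633506775, 0.2922225594520569), (0.1999230533838272, 0.17419704794883728), 87.43946838378906)
   board n [-0.65  0.22  0.73] yaw 161.63728941612914 379 [0.04218012 0.0163677  0.00189398]
medium -25 rimfit [0.4781 0.3103] 0.53 ear-pred [0.0004 0.0046]
medium -19 rimfit [0.4792 0.3118] 0.51 ear-pred [-0.0014  0.0013]
medium -13 rimfit [0.4801 0.3135] 0.55 ear-pred [-0.0029 -0.0022]
small scene foot 1270 ((0.5392402410507202, -0.26823389530181885), (0.13178259134292603, 0.10261956602334976), 35.44481658935547)
   board n [-0.5  -0.37  0.78] yaw -143.4785550068679 424 [0.0300395  0.01302336 0.00184522]
small top foot 774 ((0.5421448349952698, -0.2710644602775574), (0.12988516688346863, 0.11374214291572571), 36.285430908203125)
   board n [ 0.56  0.39 -0.73] yaw 34.926178865128044 456 [0.03329806 0.0139653  0.0018238 ]
small 30 rimfit [ 0.5203 -0.2785] 0.46 ear-pred [-0.0013 -0.0049]
small 36 rimfit [ 0.5179 -0.2757] 0.45 ear-pred [ 0.0004 -0.0067]
small 42 rimfit [ 0.5151 -0.273 ] 0.45 ear-pred [ 0.0025 -0.0085]
```

```bash
cat >> h.py <<'E'
L=np.array([.593,.019,0.]); EAR=np.array([np.cos(np.pi/6),0,.5])
COV=dict(medium=dict(p=np.array([.480,.311,.066]),yaw=-19,g=np.array([.083,0,.0635])+.006*EAR,fl=.005),
         small=dict(p=np.array([.519,-.280,.052]),yaw=35.5,g=np.array([.060,0,.0815])+.006*EAR,fl=.010))
def tool(B,p,g,e,flip):
    """TCP pose so that grasp point is body point g of cover at (B,p); e = tool elevation in body frame"""
    e=np.radians(e); z=np.array([-np.cos(e),0,-np.sin(e)]); y=np.array([0,flip,0.]); T=B@np.c_[np.cross(y,z),y,z]
    return p+B@g-.054*T[:,2], Ro.from_matrix(T).as_quat(scalar_first=True), T[:,2]
def Bz(psi): return Ro.from_euler('z',psi,degrees=True).as_matrix()
E
python3 - <<'E'
from h import *
o,r=rays("top",np.array([(240,152),(312,285),(383,158),(310,137),(246,296)],float))
print(onplane(o,r,np.array([0,0,.08]),np.array([0,0,1.])).round(3))
for nm,c in COV.items():
    out=[]
    for e in(45,55,65,75):
      for fl in(1,-1):
        p,q,z=tool(leanframe(np.radians(c["yaw"])),c["p"],c["g"],e,fl)
        G=[kin.inverse_kinematics(p+np.array(k),q) for k in((0,0,0),(0,0,.15))]+[kin.inverse_kinematics(p-.1*z,q)]
        if any(x is None for x in G): print(nm,e,fl,"grasp no"); continue
        for psi in range(-180,180,20):
            p,q,z=tool(Bz(psi),L+[0,0,c["fl"]],c["g"],e,fl)
            Q=[kin.inverse_kinematics(p+np.array(k),q) for k in((0,0,0),(0,0,.15))]
            if any(x is None for x in Q): continue
            out.append((np.abs(np.array(Q[1])-G[1]).max().round(2),e,fl,psi,np.array(G[0]).round(2),np.array(Q[0]).round(2)))
    out.sort(key=lambda t:t[0])
    for t in out[:14]: print(nm,*t)
    print([t[1:4] for t in out[14:]])
E
```

```text
[[ 0.73   0.184  0.08 ]
 [ 0.392  0.01   0.08 ]
 [ 0.707 -0.173  0.08 ]
 [ 0.767  0.008  0.08 ]
 [ 0.368  0.166  0.08 ]]
medium 0.55 55 1 -40 [-0.07  0.51 -0.87  1.89  0.68  0.96 -0.04] [ 0.49  1.04 -0.72  1.26  0.19  1.47  0.73]
medium 0.59 55 1 -60 [-0.07  0.51 -0.87  1.89  0.68  0.96 -0.04] [ 0.63  0.97 -0.72  1.43  0.08  1.25  0.54]
medium 0.6 45 1 -40 [ 0.04  0.59 -0.95  1.81  0.55  1.04  0.11] [ 0.48  1.13 -0.7   1.14  0.11  1.63  0.76]
medium 0.69 45 1 -60 [ 0.04  0.59 -0.95  1.81  0.55  1.04  0.11] [ 0.63  1.04 -0.69  1.34 -0.04  1.38  0.62]
medium 0.74 55 1 -80 [-0.07  0.51 -0.87  1.89  0.68  0.96 -0.04] [ 0.72  0.86 -0.67  1.64 -0.09  1.    0.42]
medium 0.75 65 1 -60 [ 0.06  0.64 -1.18  1.95  1.07  1.14 -0.38] [ 0.6   0.89 -0.72  1.52  0.19  1.13  0.45]
medium 0.75 75 1 -60 [-0.01  0.64 -1.18  2.02  1.26  1.22 -0.58] [ 0.54  0.81 -0.68  1.61  0.29  1.01  0.35]
medium 0.76 55 1 -20 [-0.07  0.51 -0.87  1.89  0.68  0.96 -0.04] [ 0.37  1.09 -0.74  1.14  0.33  1.63  0.93]
medium 0.81 45 1 -80 [ 0.04  0.59 -0.95  1.81  0.55  1.04  0.11] [ 0.77  0.95 -0.7   1.58 -0.18  1.1   0.51]
[... 4675 characters left out ...]
-160), (45, -1, -120), (75, -1, -20), (55, 1, -80), (55, -1, -80), (75, -1, -140), (45, -1, -140), (65, 1, -60), (55, 1, -100), (75, 1, -140), (65, -1, -60), (55, -1, -100), (75, -1, -40), (55, 1, -120), (65, 1, -80), (55, -1, -140), (65, -1, -80), (55, -1, -120), (65, -1, -120), (75, -1, -120), (75, -1, -100), (65, 1, -100), (55, 1, -140), (75, -1, -60), (65, -1, -140), (75, 1, -120), (65, -1, -100), (55, -1, -160), (65, 1, -120), (75, -1, -80), (75, 1, -100), (55, 1, -160), (65, 1, -140), (75, 1, -80), (75, 1, -60), (75, 1, -40), (65, 1, -160), (75, 1, -20), (75, 1, 0), (75, 1, 20), (75, 1, 40), (75, 1, 60), (55, 1, 160), (75, 1, 80), (65, 1, 120), (65, 1, 140), (75, 1, 100), (65, 1, 160)]
```

```bash
sed -i 's/+.006\*EAR/+.012*EAR/g; s/-.054\*T\[:,2\]/-.058*T[:,2]/' h.py; python3 - <<'E'
from h import *
c=COV["medium"]; p,q,z=tool(leanframe(np.radians(c["yaw"])),c["p"],c["g"],55,1)
env.reach(p-.07*z,q); env.grip(.06,60); print(env.get_state()["time"])
for n in("scene","top"):
    im,d=camera(n); np.save(f"{n}1i.npy",im); np.save(f"{n}1.npy",d); cv2.imwrite(f"pics/{n}1.png",im)
a,b=cv2.imread("pics/scene1.png")[120:260,300:480],cv2.imread("pics/top1.png")[180:320,100:280]
cv2.imwrite("pics/c1.png",np.hstack([cv2.resize(k,(400,311),interpolation=cv2.INTER_CUBIC) for k in(a,b)]))
E
```

```text
3.9833
```

View pics/c1.png

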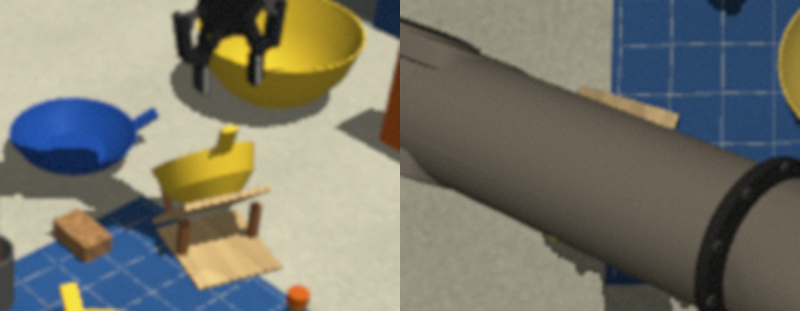

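The scene crop shows the open fingers centred above the ear: finger tips at about (200,85) and (255,75), ear at (228,135). I go down, grip and lift.

```bash
python3 - <<'E'
from h import *
c=COV["medium"]; p,q,z=tool(leanframe(np.radians(c["yaw"])),c["p"],c["g"],55,1)
print("stopped",env.movel(p,.12,stop_force=12)); s=env.get_state(); print(s["tcp_pos"]-p,s["force"])
env.grip(.0,60); s=env.get_state(); print(s["opening"],s["gripper_force"],s["force"].round(1))
if .015<s["opening"]<.03:
    env.movel(p+[0,0,.16],.15); s=env.get_state(); print(s["opening"],s["force"].round(1),s["torque"].round(2),s["time"])
for n in("scene","top"):
    im,d=camera(n); np.save(f"{n}2i.npy",im); np.save(f"{n}2.npy",d)
    cv2.imwrite(f"pics/{n}2.png",im)
E
```

```text
stopped False
[6.29061679e-07 5.05430352e-04 3.30301532e-04] [-1.38038718e+00 -4.96253191e-04  5.71105251e-01]
0.02067084469230544 59.69436228275299 [-0.2 -0.1  2.2]
0.020531729961420348 [ 0.5  0.4 -2.1] [ 0.06  0.2  -0.01] 6.4667
```

```bash
python3 - <<'E'
from h import *
c=COV["medium"]; p,q,z=tool(Bz(-80),L+[0,0,c["fl"]],c["g"],55,1)
env.reach(p+[0,0,.10],q); env.dwell(.2); s=env.get_state(); print(s["opening"],s["time"],(s["tcp_pos"]-p).round(4))
T=[]
for n in("scene","top"):
    im,d=camera(n); np.save(f"{n}3i.npy",im); np.save(f"{n}3.npy",d); T.append(im)
a,b=T[0][190:340,250:430],T[1][150:290,220:388]
cv2.imwrite("pics/c3.png",np.hstack([cv2.resize(k,(400,333),interpolation=cv2.INTER_CUBIC) for k in(a,b)]))
E
```

```text
0.02047911953767678 8.3583 [0.0003 0.0018 0.1009]
```

View pics/c3.png

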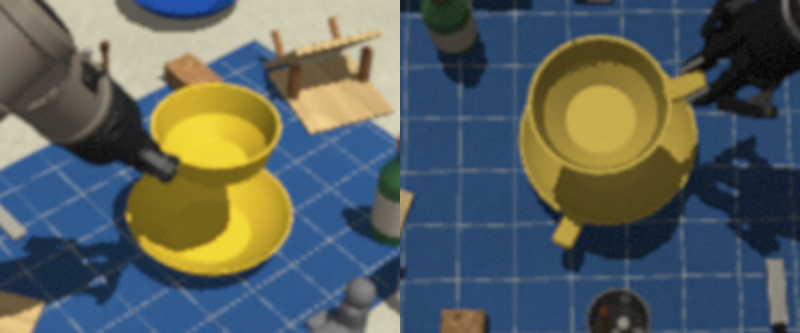

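The medium cover hangs roughly level above the large one: rim centred at crop (215,130) in the scene half and (600,105) in the top half. I measure its tilt and centre against the large.

```bash
cat >> h.py <<'E'
def rimfit(n,im,d,zr,c0,R,tol=.012):
    """yellow points near height zr around c0: rim plane and circle centre (outer radius R)"""
    W=cloud(n,im,d); m=yellow(im)&(d>0); P=W[m]; rr=np.hypot(P[:,0]-c0[0],P[:,1]-c0[1])
    P=P[(abs(P[:,2]-zr)<tol)&(abs(rr-R)<.012)]
    f=least_squares(lambda a:np.hypot(P[:,0]-a[0],P[:,1]-a[1])-(R-.002),c0,loss="cauchy",f_scale=.002)
    K=P[abs(np.hypot(P[:,0]-f.x[0],P[:,1]-f.x[1])-(R-.002))<.005]
    # top envelope plane: robust, repeated
    pl=least_squares(lambda a:a[0]*(K[:,0]-c0[0])+a[1]*(K[:,1]-c0[1])+a[2]-K[:,2],[0,0,zr],loss="soft_l1",f_scale=.002)
    return f.x.round(4),np.degrees(pl.x[:2]).round(1),pl.x[2].round(4),len(K)
def silh(n,mask,zr,c0,R):
    o,r=rays(n,contour(mask)); P=onplane(o,r,np.array([0,0,zr]),np.array([0,0,1.]))
    res=lambda a:np.hypot(P[:,0]-a[0],P[:,1]-a[1])-R
    f=least_squares(res,c0,loss="cauchy",f_scale=.002); return f.x.round(4),(abs(res(f.x))<.003).mean().round(2)
E
python3 - <<'E'
from h import *
for n in("scene","top"):
    im,d=np.load(n+"3i.npy"),np.load(n+"3.npy"); W=cloud(n,im,d)
    print(n,"medium",rimfit(n,im,d,.165,(.593,.019),.07))
    print("  silh medium",silh(n,yellow(im)&(W[...,2]>.10)&(np.hypot(W[...,0]-.593,W[...,1]-.019)<.12),.165,(.593,.019),.07))
    im,d=np.load(n+"0i.npy"),np.load(n+"0.npy"); W=cloud(n,im,d)
    print("  large",rimfit(n,im,d,.040,(.593,.019),.095), "silh",silh(n,yellow(im)&(np.hypot(W[...,0]-.593,W[...,1]-.019)<.15),.04,(.593,.019),.095))
    print("large medium raw", )
E
```

```text
scene medium (array([0.5947, 0.0229]), array([ 0.5, -1.2]), np.float64(0.1611), 461)
  silh medium (array([0.5976, 0.0212]), np.float64(0.48))
  large (array([0.5969, 0.0159]), array([ 0.6, -1. ]), np.float64(0.0363), 442) silh (array([0.5936, 0.0137]), np.float64(0.52))
large medium raw
top medium (array([0.5903, 0.0236]), array([-2.1, -1.2]), np.float64(0.163), 449)
  silh medium (array([0.5926, 0.0231]), np.float64(0.49))
  large (array([0.5896, 0.0193]), array([-2.4,  0.3]), np.float64(0.0375), 450) silh (array([0.5887, 0.0217]), np.float64(0.45))
large medium raw
```

```bash
python3 - <<'E'
from h import *
c=COV["medium"]; p,q,z=tool(Bz(-80),L+[-.0015,-.005,c["fl"]],c["g"],55,1)
env.movel(p+[0,0,.10],.1); env.movel(p+[0,0,.012],.12)
print("stop",env.movel(p+[0,0,-.010],.02,stop_force=4)); s=env.get_state(); print((s["tcp_pos"]-p).round(4),s["force"].round(1),s["opening"],s["time"])
T=[]
for n in("scene","top"):
    im,d=camera(n); np.save(f"{n}4i.npy",im); np.save(f"{n}4.npy",d); T.append(im)
    print(n,"medium",rimfit(n,im,d,.065,(.592,.015),.07)); print(n,"large",rimfit(n,im,d,.04,(.593,.018),.095))
a,b=T[0][210:330,280:430],T[1][150:270,230:380]
cv2.imwrite("pics/c4.png",np.hstack([cv2.resize(k,(400,320),interpolation=cv2.INTER_CUBIC) for k in(a,b)]))
E
```

```text
stop True
[ 0.     -0.0004 -0.0019] [ 0.1 -1.5  4.7] 0.02048792366642686 10.3083
scene medium (array([0.5939, 0.016 ]), array([ 1.1, -0.3]), np.float64(0.0609), 460)
scene large (array([0.592 , 0.0154]), array([-1.2, -1.4]), np.float64(0.037), 211)
top medium (array([0.5901, 0.0179]), array([-1. ,  0.2]), np.float64(0.0628), 452)
top large (array([0.5904, 0.0159]), array([-1.9, -0.9]), np.float64(0.0375), 401)
```

View pics/c4.png

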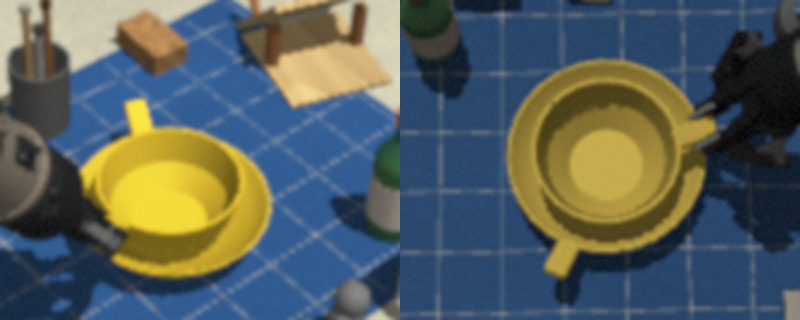

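The medium cover sits inside the large one and is centred to about 2 mm. I release it and go for the small one.

```bash
python3 - <<'E'
from h import *
c=COV["medium"]; p,q,z=tool(Bz(-80),L+[-.0015,-.005,c["fl"]],c["g"],55,1)
env.grip(.055); s=env.get_state(); print(s["opening"],s["force"].round(1))
p0=s["tcp_pos"]; env.movel(p0-.07*z,.12); env.movel(p0-.07*z+[0,0,.14],.2)
c=COV["small"]; p,q,z=tool(leanframe(np.radians(c["yaw"])),c["p"],c["g"],55,-1)
env.reach(p-.07*z,q); print(env.get_state()["time"])
T=[]
for n in("scene","top"):
    im,d=camera(n); np.save(f"{n}5i.npy",im); np.save(f"{n}5.npy",d); T.append(im)
    print(n,"medium",rimfit(n,im,d,.065,(.592,.016),.07)); print(n,"large",rimfit(n,im,d,.04,(.593,.018),.095))
a,b=T[0][220:370,140:390],T[1][150:300,260:510]
cv2.imwrite("pics/c5.png",np.vstack([cv2.resize(k,(480,288),interpolation=cv2.INTER_CUBIC) for k in(a,b)]))
E
```

```text
0.05500636426129768 [-0.  -1.3 -0.6]
13.275
scene medium (array([0.5945, 0.0169]), array([ 0.6, -1.2]), np.float64(0.0607), 443)
scene large (array([0.5939, 0.0174]), array([-0.4, -0.5]), np.float64(0.0369), 255)
top medium (array([0.5912, 0.0187]), array([-1. , -0.7]), np.float64(0.0625), 444)
top large (array([0.5901, 0.0162]), array([-2. , -0.8]), np.float64(0.0375), 413)
```

View pics/c5.png

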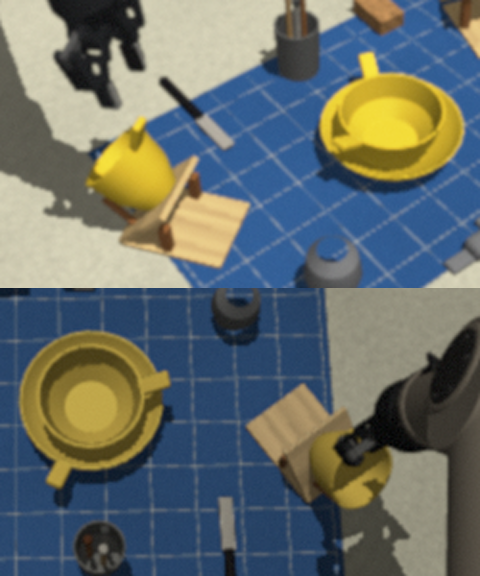

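```bash
python3 - <<'E'
from h import *
c=COV["small"]; p,q,z=tool(leanframe(np.radians(c["yaw"])),c["p"],c["g"],55,-1); s=env.get_state(); print((s["tcp_pos"]-(p-.07*z)).round(4),z.round(2), s["orientation"],q)
B=leanframe(np.radians(c["yaw"])); a=s["tcp_pos"]
K=np.array([a,a+.07*z,a+.07*z+.03*B[:,1],a+.07*z-.03*B[:,1],p+.058*z,p+.07*z,c["p"]+B@[.060,0,.0815]])
for n,o,k in(("scene",(140,220),1.92),("top",(260,150),1.92)):
    cc=calibration(n); M=np.array([[cc["fx"],0,cc["cx"]],[0,cc["fy"],cc["cy"]],[0,0,1]])
    u=cv2.projectPoints(K,cc["rvec"],cc["tvec"],M,None)[0][:,0]; print(n,((u-o)*k).round().tolist())
E
```

```text
[ 0.0013  0.0013 -0.0005] [ 0.14  0.1  -0.98] [-0.02768399  0.94815285  0.30541778  0.08342509] [-0.02657067  0.94877165  0.3037042   0.08300676]
scene [[105.0, 39.0], [126.0, 88.0], [138.0, 70.0], [113.0, 107.0], [140.0, 126.0], [144.0, 133.0], [140.0, 132.0]]
top [[388.0, 134.0], [365.0, 140.0], [344.0, 156.0], [385.0, 125.0], [349.0, 146.0], [345.0, 147.0], [348.0, 151.0]]
```

The projected finger and ear points match the picture (ear predicted at (140,132), seen at (138,128)). I go ahead with the small cover.

```bash
python3 - <<'E'
from h import *
c=COV["small"]; p,q,z=tool(leanframe(np.radians(c["yaw"])),c["p"],c["g"],55,-1)
print("stopped",env.movel(p,.12,rot=q,stop_force=12)); s=env.get_state(); print((s["tcp_pos"]-p).round(4),s["force"].round(1))
env.grip(.0,60); s=env.get_state(); print(s["opening"],s["gripper_force"],s["force"].round(1))
if .015<s["opening"]<.03:
    env.movel(p+[0,0,.18],.15); s=env.get_state(); print(s["opening"],s["force"].round(1),s["time"])
    p,q,z=tool(Bz(90),np.array([.592,.016,c["fl"]]),c["g"],55,-1)
    env.reach(p+[0,0,.12],q); env.dwell(.2); s=env.get_state(); print(s["opening"],s["time"],(s["tcp_pos"]-p).round(4))
T=[]
for n in("scene","top"):
    im,d=camera(n); np.save(f"{n}6i.npy",im); np.save(f"{n}6.npy",d); T.append(im); W=cloud(n,im,d)
    print(n,"small",rimfit(n,im,d,.208,(.592,.016),.047))
    print("  silh",silh(n,yellow(im)&(W[...,2]>.10)&(np.hypot(W[...,0]-.592,W[...,1]-.016)<.1),.208,(.592,.016),.047))
a,b=T[0][160:340,250:440],T[1][140:290,220:378]
cv2.imwrite("pics/c6.png",np.hstack([cv2.resize(k,(400,379),interpolation=cv2.INTER_CUBIC) for k in(a,b)]))
E
```

```text
stopped False
[ 0.0005 -0.      0.0004] [ 0.2 -1.  -0.1]
0.02037996992543359 59.14006233215332 [ 0.1 -0.3  3.8]
0.02038139915858809 [ 0.3  0.1 -1.2] 15.8583
0.0207385852670752 17.5583 [ 0.0005 -0.0018  0.1204]
scene small (array([0.595, 0.01 ]), array([1. , 0.8]), np.float64(0.2039), 395)
  silh (array([0.597 , 0.0085]), np.float64(0.39))
top small (array([0.5898, 0.0128]), array([-4.7, -0.5]), np.float64(0.2059), 131)
  silh (array([0.5876, 0.013 ]), np.float64(0.58))
```

View pics/c6.png

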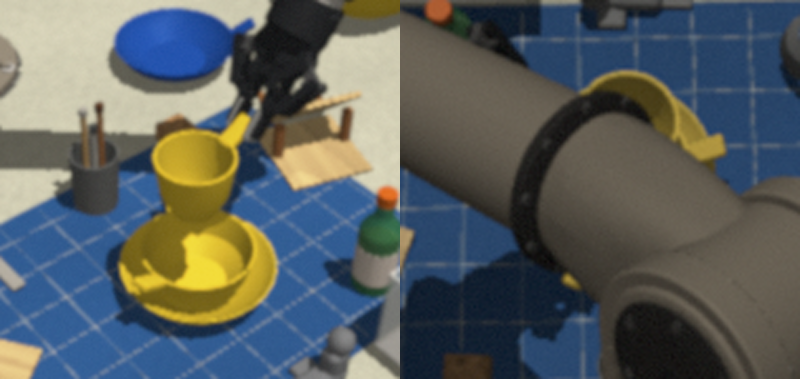

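The small cover hangs level, opening up. Its rim centre is at crop (195,157), about 6 mm short in y relative to the medium, so I correct that and lower it.

```bash
python3 - <<'E'
from h import *
c=COV["small"]; p,q,z=tool(Bz(90),np.array([.593,.021,c["fl"]]),c["g"],55,-1)
env.movel(p+[0,0,.12],.1,rot=q); env.movel(p+[0,0,.03],.12)
im,d=camera("scene"); print("small above",rimfit("scene",im,d,.118,(.593,.017),.047))
env.movel(p+[0,0,.012],.08)
print("stop",env.movel(p+[0,0,-.010],.02,stop_force=4)); s=env.get_state(); print((s["tcp_pos"]-p).round(4),s["force"].round(1),s["opening"],s["time"])
T=[]
for n in("scene","top"):
    im,d=camera(n); np.save(f"{n}7i.npy",im); np.save(f"{n}7.npy",d); T.append(im)
    print(n,"small",rimfit(n,im,d,.088,(.593,.017),.047)); print("medium",rimfit(n,im,d,.065,(.593,.017),.07));print("large",rimfit(n,im,d,.04,(.593,.018),.095))
a,b=T[0][210:330,280:430],T[1][150:270,230:380]
cv2.imwrite("pics/c7.png",np.hstack([cv2.resize(k,(400,320),interpolation=cv2.INTER_CUBIC) for k in(a,b)]))
E
```

```text
small above (array([0.5964, 0.017 ]), array([0.7, 0.6]), np.float64(0.1141), 353)
stop True
[-0.0001  0.0003 -0.0009] [0.1 2.  4.4] 0.020654174783467774 19.925
scene small (array([0.5961, 0.017 ]), array([ 0.5, -0. ]), np.float64(0.0838), 324)
medium (array([0.5936, 0.0178]), array([-0.3, -0.3]), np.float64(0.0611), 312)
large (array([0.5944, 0.0179]), array([-0. , -0.4]), np.float64(0.0366), 257)
top small (array([0.593, 0.017]), array([0., 0.]), np.float64(0.088), 0)
medium (array([0.593, 0.017]), array([0., 0.]), np.float64(0.065), 0)
large (array([0.5874, 0.0104]), array([-0.4,  0.1]), np.float64(0.0379), 54)
```

View pics/c7.png

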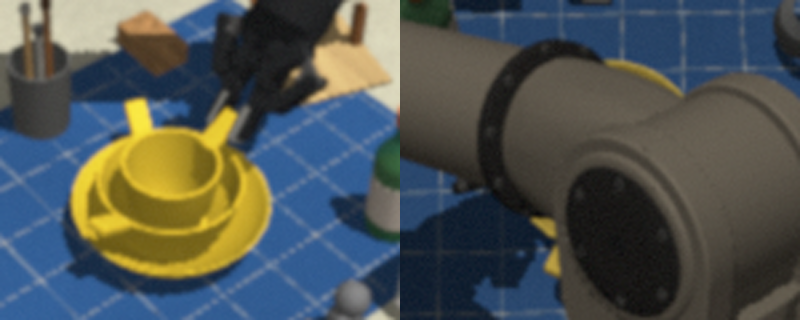

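The small cover rests in the medium one, centred to about 2.5 mm. I release it, retract and check.

```bash
python3 - <<'E'
from h import *
c=COV["small"]; p,q,z=tool(Bz(90),np.array([.593,.021,c["fl"]]),c["g"],55,-1)
env.grip(.05); p0=env.get_state()["tcp_pos"]; env.movel(p0-.08*z,.12); env.movel(p0-.08*z+[0,0,.14],.2)
env.goto_joints([1.196,0.477,0.022,1.555,-0.011,1.109,-0.083]); print(env.get_state()["time"])
T=[]
for n in("scene","top"):
    im,d=camera(n); T.append(im); print(n)
    for z_,R in((.088,.047),(.065,.07),(.04,.095)): print(rimfit(n,im,d,z_,(.593,.017),R))
cv2.imwrite("pics/c8.png",np.hstack([cv2.resize(k,(400,300),interpolation=cv2.INTER_AREA) for k in(T[0][150:390,150:470],T[1][100:340,140:460])]))
E
```

```text
25.2167
scene
(array([0.5962, 0.0166]), array([0.8, 0.2]), np.float64(0.0836), 326)
(array([0.5938, 0.0178]), array([-0.3, -0.2]), np.float64(0.0613), 298)
(array([0.5942, 0.0177]), array([-0.2, -0.4]), np.float64(0.037), 258)
top
(array([0.5924, 0.0192]), array([-1.3,  0.5]), np.float64(0.0862), 283)
(array([0.5908, 0.019 ]), array([-1.1, -0.1]), np.float64(0.0629), 420)
(array([0.5901, 0.0165]), array([-2.1, -0.4]), np.float64(0.0374), 406)
```

View pics/c8.png

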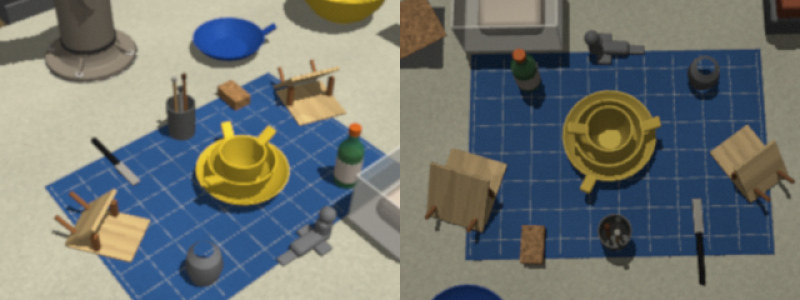

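The nest is flat and concentric, at crop (243,165) in the scene half and (610,135) in the top half. Everything else stands where it was.

```bash
python3 -c "
from cell import job; print(job.job_done())"
```

```text
the job is handed in; nothing more can be done
None
```

The three covers are nested where the largest lay: medium and then small set in upside down, flat and centred to about 3 mm; nothing else was seen to move, and I handed the job in at about 25 s.

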